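Click the lid of a storage jar home with a lid press

ROBOT

A 7-joint arm with a two-finger parallel gripper is mounted at the origin on a cart in front of the work surface, level with it; the furniture and walls round the work are solid. World frame = base frame: x ahead of the robot, y to its left, z up, the work surface at z = 0. Lengths are in m, angles in rad, forces in N, time in s.
With the tool pointing down it reaches from about 0.4 to 0.85 m from the base axis. Payload 10.4 kg.
Tool frame: the origin (TCP) lies midway between the tips of the shut fingers; the grasp point (between the pads) lies 19 mm behind it; z points along the fingers, y is the line along which they close (so a half turn about z gives the same grasp; the last joint's range is limited). The gripper opens to 87 mm and grips with 3 to 60 N. Pads are 19 mm wide; open, the fingers measure 117 mm over their backs; the gripper's body (75 mm by 190 mm) begins 51 mm behind the grasp point.
Start: joints at [-1.245, 0.332, -0.065, 1.46, 0.022, 1.35, -0.088], TCP at [0.214, 0.587, 0.223] pointing down, gripper open.
Joint ranges: [-2.6, 2.6], [-0.5, 2.12], [-1.47, 1.34], [0.16, 2.42], [-1.27, 4.41], [0.06, 2.06], [-2.6, 2.6]. Speed limits (rad/s): [2.22, 2.22, 2.79, 2.79, 3.14, 3.14, 3.14].

INTERFACE

Orientations are given as a unit quaternion [x, y, z, w].
In Python, from bench import r gives the robot as it stands.
- The arm moves only by the tool carry_out, never from a script. Its argument "steps" is a list that holds one entry, the list of rows, each a list of 6 numbers: the shift along the tool's x, y, z in cm, then the turn, a rotation vector about the tool's x, y, z in rad. In form: [[[dx, dy, dz, wx, wy, wz], ...]]. A call has 1 to 20 rows; each row is the pose to reach, as a shift and turn from the pose commanded when the call began, along the tool's axes at that moment; what a row does not reach only later rows make up. A row lasts 1/12 s, in which the tool goes at most 41.7 mm and 7.16 degrees, less where a joint would pass 70% of its speed; a pose out of reach is approached as far as the arm can. A call with a gripper value outside its range is refused whole. "hand" is the closure, from -1 (fully open) to 1 (shut), set as the call begins (left out, the last holds). The fingers move at their own pace and stop on an object; "squeeze" is the grip in N (left out, the last holds). Time passes only in rows, so rows that repeat a pose let the fingers close. It gives the time, the measured TCP pose, the force, the opening and the grip force at its end, in the units of the state.
- r.read_state(): the state, without advancing time (a new reading comes with each control period).
- r.camera(name): name is "scene" or "top" or "wrist"; returns the picture (420x560x3 uint8, red, green, blue); there is no depth.
- r.camera_params(name): a dict with "fx", "fy", "cx", "cy" (pixels), "view" (4x4, takes a point from world to camera coordinates). Camera axes: x right, y up, looking along -z (the intrinsics and any distortion apply to the point x, -y, -z); pixel columns grow to the right and rows downward; lengths in m; the calibration is good to about 2 mm. The wrist camera is an equidistant fisheye: a pixel r from the principal point sees the ray r / f radians off the axis. A picture is of the moment at which its call begins: read the wrist's pose just before it. camera_params takes no time and is no camera call; for the wrist camera it gives the pose at the moment of the call.
- r.close_job(): hands the job in; it is judged then, once.
The state is a dict: "time": time; "joint_positions": joint angles; "joint_vel": joint speeds; "joint_torque": joint torques, N m; "ee_pos": TCP position; "eef_rot": TCP orientation; "ft_force": force on the tool from outside, world axes, zero at the start; "torque": the same for the moment, N m; "width": finger opening in m; "grip_force": force on a finger pad.
Only numpy, scipy, OpenCV 4.12 (cv2) and the standard library are available. Lean on these libraries where they do the work, as an engineer would, in place of code of your own. Each camera call takes 0.05 s, during which the arm holds its last target. There are 200 camera calls.

TASK

The orange lid of the blue storage jar is only started in its collar. Take the wooden lid press by its handle, set its hollow foot squarely over the lid's knob, push straight down until the lid clicks home flush on the grey collar, and keep bearing down on it with about 20 N for a good second to bed it; push the lid only with the press, and never harder than 30 N or it cracks. Then stand the press upright on its cork coaster again and let go, leaving everything else where it is.

Things in the scene. Friction and masses are not known exactly. Their poses are not given: they have to be found in the camera images.
- press_center (a point): Loose lid press, 70 mm tall, 0.13-0.25 kg: square beech handle 26x26 mm, flat sides along this frame's x and y, 54 mm long, on a round foot (diameter 48, height 16 mm, brass band). A recess under the foot, 24 mm wide, 7 mm deep, goes over the lid's knob. Starts upright on the coaster. Point: on its axis, 35 mm above the foot's underside; z up the handle.
- lid_top (a point): Loose snap-in lid: orange flange, diameter 55 mm, 5 mm thick, on it a round knob, diameter 20, height 5 mm, below it a white plug with a bead. Starts level, its plug in the collar, flange underside about 9 mm above the collar's rim. Point: centre of the knob's top, 10 mm above the flange's underside; z up. When home it is 10 mm above jar_rim.
- jar_rim (a point): Blue jar, grey collar (outer diameter 57 mm), in a 116 mm square wooden stand, fixed. Point: centre of the rim, collar's upper face, 98 mm above the worktop; z up. Spring catches inside resist the lid more and more over its first 5 to 6 mm, to a peak of about 10 to 17 N (varies), then it clicks: the force drops and the lid goes down until its flange meets the rim, a hard stop.
- coaster_top (a point): Round cork coaster, diameter 100 mm, 6 mm thick, fixed to the worktop; this point is the centre of its upper face.
- pepper: bystander: spice jar with a green cap, diameter 46 mm, height 106 mm; origin at the centre of its underside
- chilli: bystander: spice jar with a red cap, diameter 45 mm, height 106 mm; origin at the centre of its underside
- salt: bystander: glass salt shaker with a grey top, diameter 44 mm, height 90 mm; origin at the centre of its underside
- mug: bystander: striped mug, 90 mm wide, 88 mm high; origin at the centre of its underside
- lemon: bystander: lemon, 70 x 56 x 55 mm
- garlic: bystander: garlic bulb, 50 mm
There are look-alikes about, which are no part of the job. Leave any purple look-alike of the part that bears press_center alone. Of the things shaped like the part that bears coaster_top, the cork one is meant.

How it is judged:
On the way, in this order (a step that is already met when the one before it is completed fails the run):
1. the press pushes on the lid with at least 6 N (contact force between press and lid above 6 N), for 0.1 s.
2. the lid is home (flange within 1.5 mm of the rim, centred within 4 mm, level within 0.05 rad) and the press bears on it with 14 to 27 N (z of lid_top in the frame of jar_rim below 0.0115 m and horizontal distance between lid_top and jar_rim below 0.004 m and angle between lid_top's own z axis and vertical below 0.05 rad and contact force between press and lid between 14 and 27 N), for 0.8 s.
At the end, for the whole second after the job is handed in: The lid is home: flange within 1.5 mm of the collar's rim, centred within 4 mm and level within 0.05 rad. The press stands upright (within 0.08 rad) on the coaster with its whole foot on it (its axis within 26 mm of the coaster's centre), released (z of lid_top in the frame of jar_rim below 0.0115 m and horizontal distance between lid_top and jar_rim below 0.004 m and angle between lid_top's own z axis and vertical below 0.05 rad and horizontal distance between press_center and coaster_top below 0.026 m and z of press_center in the frame of coaster_top between 0.03 and 0.04 m and angle between press_center's own z axis and vertical below 0.08 rad); the robot touches nothing.
It fails at once if the press pushes on the lid with more than 30 N (the lid cracks) (contact force between press and lid above 30 N).
It fails at once if the gripper or arm pushes the lid itself (more than 2 N) (contact force between the arm and lid above 2 N).
It fails at once if a bystander is moved by more than 20 mm (distance of any of pepper, chilli, salt, mug, lemon, garlic from where it was at the start of the episode above 0.02 m).
It also fails if it takes over 72 s, if anything falls off the work surface, if the arm or the gripper's body presses on something with over 40 N, if the wrist force passes 120 N, or if a joint passes its speed limit or range.

## Working session

There is one attempt and no reset: what is moved stays moved. The work goes in short steps, Python scripts to look and compute and a tool call to move; the robot and the scene stay as the last step left them, time stands still between calls to the robot, and variables do not carry over. Pictures are saved under pics/ and viewed, at most 13 in all, crops included, and the job is handed in when it is done.

Besides the shell and the picture viewer there is one more tool, called after "Request:" in YAML: its name, and indented under it one key for each argument. carry_out: Moves the arm, as the interface text tells. Its arguments: {"type":"object","properties":{"steps":{"type":"array","items":{"type":"array","items":{"type":"array","items":{"type":"number"}}}},"hand":{"type":"number"},"squeeze":{"type":"number"}},"required":["steps"]}

```bash
mkdir -p pics
python3 - <<'E'
from bench import r
import cv2
s=r.read_state();print({k:s[k] for k in("time","ee_pos","eef_rot","width","ft_force")})
for n in("scene","top"):
    p=r.camera_params(n);print(n,p)
    cv2.imwrite(f"pics/{n}0.png",cv2.cvtColor(r.camera(n),cv2.COLOR_RGB2BGR))
E
```

```text
{'time': 0.0, 'ee_pos': array([0.21348508, 0.58701001, 0.22177657]), 'eef_rot': array([ 1.73521835e-01,  9.84829782e-01, -6.81884259e-04, -9.09134561e-05]), 'width': 0.08694987454139097, 'ft_force': array([ 0.26609164, -0.42367369, -0.40915595])}
scene {'fx': 449.64625660671635, 'fy': 449.64625660671635, 'cx': 280.8120393869892, 'cy': 201.59730514353086, 'view': array([[ 0.71017361, -0.70377718, -0.01873829, -0.40706542],
       [ 0.36173682,  0.3419321 ,  0.86731131, -0.27129515],
       [-0.60398669, -0.62271993,  0.49741328, -0.78035127],
       [ 0.        ,  0.        ,  0.        ,  1.        ]])}
top {'fx': 502.28495524356657, 'fy': 502.28495524356657, 'cx': 281.2840205698806, 'cy': 213.5682852833701, 'view': array([[-0.00540506, -0.99995215, -0.00815336, -0.00876079],
       [ 0.99788462, -0.00592176,  0.06473961, -0.54798314],
       [-0.06478479, -0.00778619,  0.99786888, -1.59594234],
       [ 0.        ,  0.        ,  0.        ,  1.        ]])}
```

View pics/scene0.png

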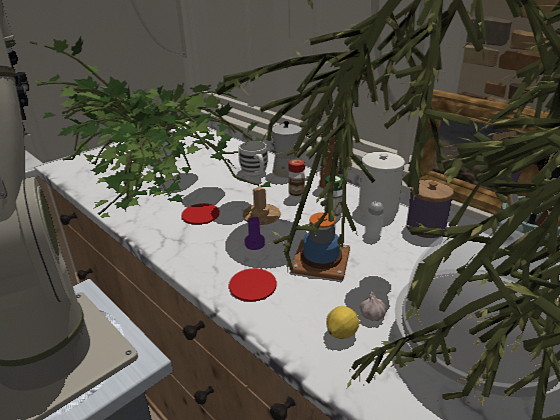

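View pics/top0.png

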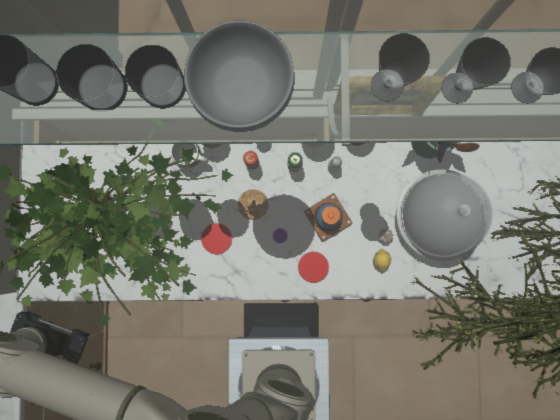

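Candidates: the wooden press on the cork coaster is at top (253,205), scene (260,203). The purple look-alike, with no coaster, is at top (280,236), scene (254,233), and the red discs are look-alike coasters. The beech-on-cork one fits the description. The jar with the orange lid is at top (330,215). I'll enlarge to confirm.

Run:
```python
import cv2,numpy as np
t=cv2.imread("pics/top0.png")[170:260,225:365]; s=cv2.imread("pics/scene0.png")[170:290,230:360]
t=cv2.resize(t,None,fx=5,fy=5,interpolation=cv2.INTER_CUBIC)[:, :]
t=cv2.resize(t,(400,257)); 
t=cv2.imread("pics/top0.png")[180:250,230:360]; t=cv2.resize(t,(780,420),interpolation=cv2.INTER_CUBIC)
cv2.imwrite("pics/crop_t.png",t)
cv2.imwrite("pics/crop_s.png",cv2.resize(s,None,fx=4.9,fy=4.9,interpolation=cv2.INTER_CUBIC))
```

```text
(no output)
```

View pics/crop_t.png

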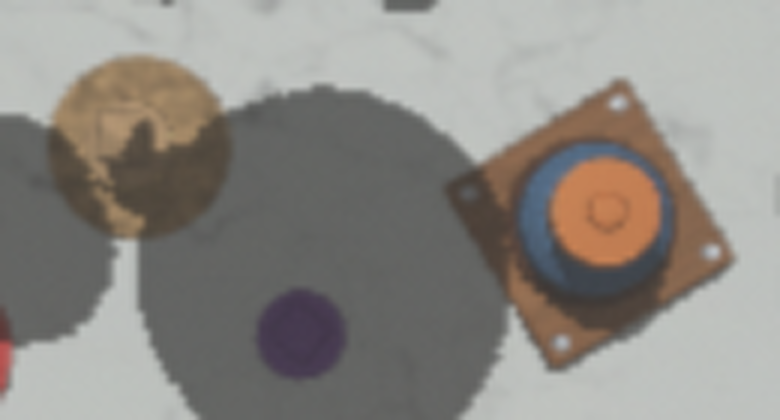

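View pics/crop_s.png

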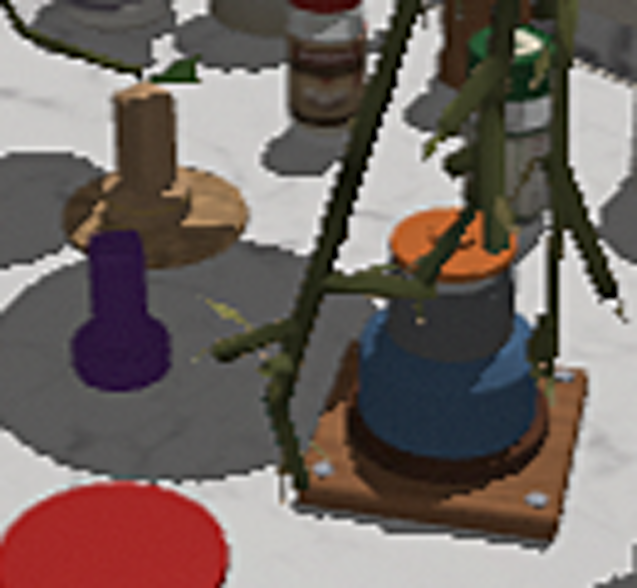

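The crops show the beech press standing on the cork coaster, with its handle top at top-view pixel (251.2,201.8) and the coaster centre at (253.3,204.5). The purple press stands apart at (280,235.5). The lid is at (331.2,215.2).

```bash
cat > h.py <<'E'
import numpy as np, cv2
from bench import r
from scipy.spatial.transform import Rotation as R
def ray(n,u,v,p=None):
    p=p or r.camera_params(n); V=np.array(p["view"])
    a=np.array([(u-p["cx"])/p["fx"],(v-p["cy"])/p["fy"]])
    if n=="wrist":
        t=np.linalg.norm(a); d=np.array([*(a/t*np.sin(t)),np.cos(t)]) if t>1e-9 else np.array([0,0,1.])
    else: d=np.array([*a,1.])
    d=V[:3,:3].T@(d*[1,-1,-1]); return -V[:3,:3].T@V[:3,3],d
def at(n,u,v,z,p=None):
    o,d=ray(n,u,v,p); return o+d*(z-o[2])/d[2]
def proj(n,X,p=None):
    p=p or r.camera_params(n); V=np.array(p["view"])
    c=(V[:3,:3]@np.asarray(X)+V[:3,3])*[1,-1,-1]
    if n=="wrist":
        rr=np.hypot(c[0],c[1]); t=np.arctan2(rr,c[2]); a=c[:2]/max(rr,1e-9)*t
    else: a=c[:2]/c[2]
    return a[0]*p["fx"]+p["cx"],a[1]*p["fy"]+p["cy"]
def delta(target,q=None):   # tool-frame shift in cm to put TCP at target
    s=r.read_state(); return R.from_quat(s["eef_rot"]).inv().apply(np.array(target)-s["ee_pos"])*100
E
python3 - <<'E'
from h import *
np.set_printoptions(precision=4,suppress=True)
pr=at("top",251.2,201.8,.076);print("press",pr)
print("coaster",at("top",253.3,204.5,.006))
L=at("top",331.2,215.2,.1125);print("lid",L)
print("purple",at("top",280,236,.07))
c=[at("top",230+u/6,180+v/6,.076)[:2] for u,v in((97,107),(152,104),(156,152))]
print("handle yaw",[np.arctan2(*(c[1]-c[0])[::-1]),np.arctan2(*(c[2]-c[1])[::-1])],np.linalg.norm(c[1]-c[0]))
print("stand yaw", (lambda a,b:np.arctan2(b[1]-a[1],b[0]-a[0]))(at("top",332.8+.2,197.2,.02),at("top",348.5,221.8,.02)))
print("scene check press top (260,189)?",proj("scene",[*pr[:2],.076]),"lid (320,220)?",proj("scene",[*L[:2],.112]))
s=r.read_state();Rm=R.from_quat(s["eef_rot"]).as_matrix();print(Rm)
for n,t in(("press hover",[*pr[:2],.22]),):print(n,delta(t))
print(r.camera_params("wrist"))
E
```

```text
press [0.5813 0.0808 0.076 ]
coaster [0.5787 0.0788 0.006 ]
lid [ 0.5359 -0.1634  0.1125]
purple [ 0.4749 -0.0079  0.07  ]
handle yaw [np.float64(-1.5222880294470305), np.float64(-3.0608491709745644)] 0.02850668555670359
stand yaw -2.592034209712145
scene check press top (260,189)? (np.float64(260.1540419247715), np.float64(188.81215028779434)) lid (320,220)? (np.float64(321.8560980639399), np.float64(218.7653657789103))
[[-0.9398  0.3418 -0.0003]
 [ 0.3418  0.9398 -0.0012]
 [-0.0001 -0.0012 -1.    ]]
press hover [-51.8635 -35.006    0.2307]
{'fx': 325.19226210127806, 'fy': 325.19226210127806, 'cx': 275.6042141304895, 'cy': 205.66615311976636, 'view': array([[ 0.3431,  0.9393, -0.0009, -0.6247],
       [-0.901 ,  0.3288, -0.2828,  0.0336],
       [-0.2654,  0.0978,  0.9592, -0.3908],
       [ 0.    ,  0.    ,  0.    ,  1.    ]])}
```

Request:
carry_out:
  steps:
    - [[-4,-8,0,0,0,-0.1],[-8,-15,0,0,0,-0.2],[-11.5,-21,0,0,0,-0.3],[-11.5,-21,0,0,0,-0.41],[-11.5,-21,0,0,0,-0.41],[-11.5,-21,0,0,0,-0.41],[-15,-24,0,0,0,-0.41],[-18.5,-27,0,0,0,-0.41],[-22,-30,0,0,0,-0.41],[-26,-33,0,0,0,-0.41],[-30,-36,0,0,0,-0.41],[-34,-39.4,0,0,0,-0.41],[-34,-39.4,0,0,0,-0.41],[-38,-38.5,0,0,0,-0.41],[-42,-37.5,0,0,0,-0.41],[-46,-36.5,0,0,0,-0.41],[-50,-35.5,0,0,0,-0.41],[-51.9,-35,0.2,0,0,-0.41],[-51.9,-35,0.2,0,0,-0.41],[-51.9,-35,0.2,0,0,-0.41]]
  hand: -1
  squeeze: 40

```text
time: 1.77
ee_pos: [0.5818, 0.0805, 0.2194]
eef_rot: [-0.03, 1.0, -0.001, -0.001]
ft_force: [-0.3, 0.1, 0.0]
width: 0.0869
grip_force: 0.0
```

Run:
```python
from h import *
np.set_printoptions(precision=4,suppress=True)
s=r.read_state();print(s["ee_pos"],R.from_quat(s["eef_rot"]).as_matrix())
p=r.camera_params("wrist");np.savez("pics/w1",**p)
im=cv2.cvtColor(r.camera("wrist"),cv2.COLOR_RGB2BGR);cv2.imwrite("pics/w1.png",im)
print(proj("wrist",[.5813,.0808,.076],p),delta([.5813,.0808,.22]))
cv2.imwrite("pics/w1b.png",cv2.resize(im,(800,600)))
```

```text
[0.5818 0.0805 0.2194] [[-0.9982 -0.0601 -0.0018]
 [-0.0601  0.9982 -0.0017]
 [ 0.0019 -0.0016 -1.    ]]
(np.float64(275.87542762944025), np.float64(192.92273236477928)) [-0.0187 -0.0116 -0.0128]
```

View pics/w1b.png

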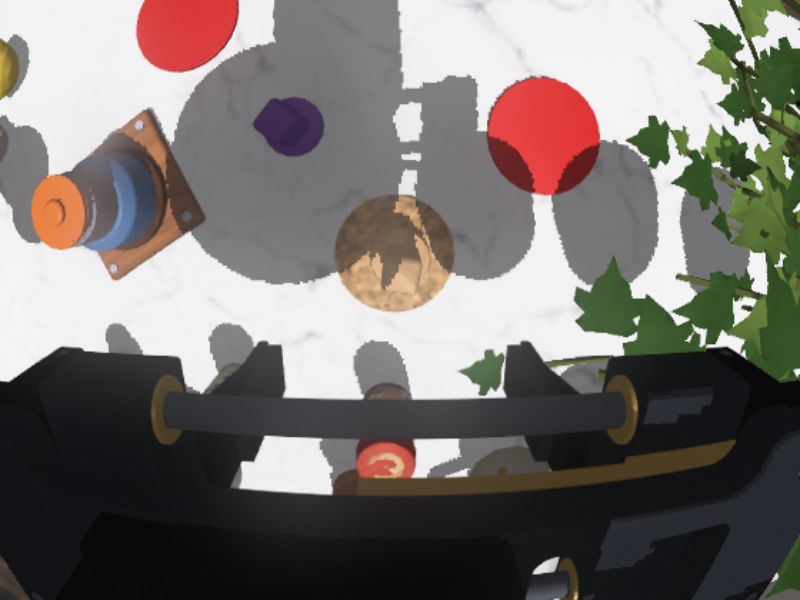

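The wrist view shows the coaster at about (395,253) in 800x600 with the press handle on it near (400,268); the lid knob is at (55,212). I'll enlarge to check the handle's yaw and centre.

Run:
```python
from h import *
im=cv2.imread("pics/w1.png")[130:225,230:325]
cv2.imwrite("pics/w1c.png",cv2.resize(cv2.convertScaleAbs(im,alpha=1.3,beta=10),(570,570),interpolation=cv2.INTER_CUBIC))
```

```text
(no output)
```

View pics/w1c.png

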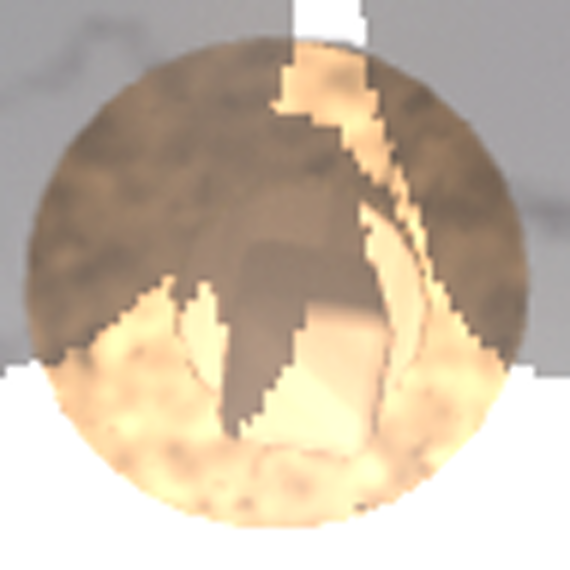

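Run:
```python
from h import *
np.set_printoptions(precision=4,suppress=True)
p=dict(np.load("pics/w1.npz"))
f=lambda u,v,z:at("wrist",230+u/6,130+v/6,z,p)
print("coaster",f(277,283,.006)); print("handle",f(311,380,.076),"foot",f(302,310,.022))
c=[f(u,v,.076)[:2] for u,v in((388,320),(370,455),(235,437))]
for a,b in((0,1),(1,2)):
    d=c[b]-c[a];print(np.linalg.norm(d),np.arctan2(d[1],d[0]))
print("knob",at("wrist",55*.7,212*.7,.117,p),"lid",at("wrist",59*.7,211*.7,.112,p))
# top-cam reprojection
h=f(311,380,.076);u=proj("top",h);print((u[0]-230)*6,(u[1]-180)*6)
```

```text
coaster [0.5797 0.081  0.006 ]
handle [0.5814 0.0866 0.076 ] foot [0.5814 0.0858 0.022 ]
0.022710425060572623 -0.056082513587316724
0.022234892233146848 -1.6495150165020078
knob [ 0.537  -0.1572  0.117 ] lid [ 0.537  -0.1575  0.112 ]
116.05668809542158 130.70606492953658
```

Request:
carry_out:
  steps:
    - [[0,0.45,2,0,0,0.1],[0,0.45,5,0,0,0.127],[0,0.45,8,0,0,0.127],[0,0.45,11,0,0,0.127],[0,0.45,13.5,0,0,0.127],[0,0.45,15.5,0,0,0.127],[0,0.45,17,0,0,0.127],[0,0.45,17.8,0,0,0.127],[0,0.45,17.8,0,0,0.127],[0,0.45,17.8,0,0,0.127]]

```text
time: 2.65
ee_pos: [0.5812, 0.0859, 0.0434]
eef_rot: [0.033, 0.999, 0.0, 0.0]
ft_force: [-0.1, 1.1, 0.5]
width: 0.087
grip_force: 0.0
```

Request:
carry_out:
  steps:
    - [[0,0,0,0,0,0],[0,0,0,0,0,0],[0,0,0,0,0,0],[0,0,0,0,0,0],[0,0,0,0,0,0],[0,0,0,0,0,0],[0,0,0,0,0,0],[0,0,0,0,0,0],[0,0,0,0,0,0],[0,0,0,0,0,0],[0,0,0,0,0,0],[0,0,0,0,0,0]]
  hand: 1
  squeeze: 45

```text
time: 3.65
ee_pos: [0.5814, 0.0855, 0.0425]
eef_rot: [0.033, 0.999, -0.0, -0.0]
ft_force: [-0.1, -1.0, -0.6]
width: 0.0257
grip_force: 44.7
```

Request:
carry_out:
  steps:
    - [[0,0,-1,0,0,0],[0,0,-3.5,0,0,0],[0,0,-7,0,0,0],[0,0,-10.5,0,0,0],[0.3,-1.5,-13.5,0,0,0],[0.9,-5,-14.7,0,0,0],[1.6,-8.5,-14.7,0,0,0],[2.3,-12,-14.7,0,0,0],[2.9,-15,-14.7,0,0,0],[3.2,-17,-14.7,0,0,0],[3.3,-17.8,-14.7,0,0,0],[3.3,-17.8,-14.7,0,0,0],[3.3,-17.8,-14.7,0,0,0],[3.3,-17.8,-14.7,0,0,0]]

```text
time: 4.82
ee_pos: [0.5372, -0.088, 0.1895]
eef_rot: [0.032, 0.999, 0.0, -0.0]
ft_force: [0.1, 0.1, -3.1]
width: 0.0255
grip_force: 44.7
```

Run:
```python
from h import *
np.set_printoptions(precision=4,suppress=True)
s=r.read_state();print(s["ee_pos"],R.from_quat(s["eef_rot"]).as_matrix(),s["width"],s["ft_force"])
p=r.camera_params("wrist");np.savez("pics/w2",**p)
im=cv2.cvtColor(r.camera("wrist"),cv2.COLOR_RGB2BGR);cv2.imwrite("pics/w2.png",im)
print(proj("wrist",[.537,-.16,.112],p),proj("wrist",[*s["ee_pos"][:2],s["ee_pos"][2]-.0365],p))
cv2.imwrite("pics/w2b.png",cv2.resize(im[100:400,50:450],(800,600),interpolation=cv2.INTER_CUBIC))
```

```text
[ 0.5372 -0.088   0.1895] [[-0.998   0.0635 -0.0001]
 [ 0.0635  0.998   0.0006]
 [ 0.0002  0.0006 -1.    ]] 0.025518074703538486 [ 0.1485  0.0738 -3.1334]
(np.float64(185.2071731513693), np.float64(219.16705895466953)) (np.float64(275.2234771582435), np.float64(233.27525583428752))
```

View pics/w2b.png

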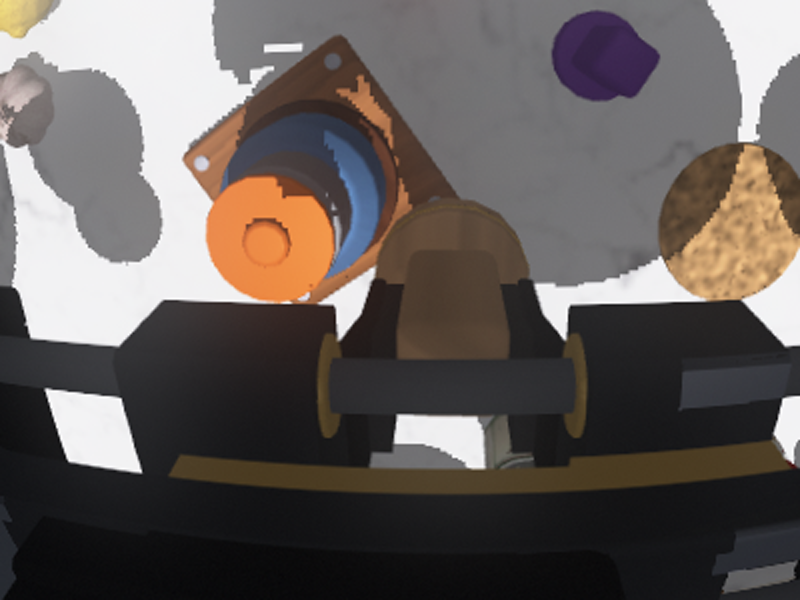

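The lid is at crop (270,240), full-frame pixel (185,220), which matches the prediction. The press foot shows at crop left 378, right 530, top 198. I'll fit both.

Run:
```python
from h import *
np.set_printoptions(precision=4,suppress=True)
p=dict(np.load("pics/w2.npz"));im=cv2.imread("pics/w2.png")
hsv=cv2.cvtColor(im,cv2.COLOR_BGR2HSV)
m=cv2.inRange(hsv,(5,170,60),(16,255,255));m[:170]=0;m[260:]=0;m[:,:145]=0;m[:,225:]=0
n,l,st,ce=cv2.connectedComponentsWithStats(m);k=1+np.argmax(st[1:,4]);print(st[k],ce[k])
cs=max(cv2.findContours((l==k).astype(np.uint8),0,1)[0],key=cv2.contourArea)
hull=cv2.convexHull(cs)[:,0,:]
W=np.array([at("wrist",*q,.1095,p)[:2] for q in hull.astype(float)])  # flange silhouette mid-height
from scipy.optimize import least_squares
f=least_squares(lambda a:np.hypot(*(W-a[:2]).T)-a[2],[.537,-.16,.0275],loss="soft_l1",f_scale=.0005)
print("lid",f.x,np.abs(f.fun).max())
k=[at("wrist",50+u/2,100+v/2,.117,p)[:2] for u,v in((245,241),(288,241),(266,219),(266,263))];print("knob",np.mean(k,0),k[0]-k[1],k[2]-k[3])
s=dict(x=.5372,y=-.088,zb=.1895-.0365)
t=np.linspace(0,2*np.pi,200)
for dx in(-.004,0,.004):
    for z in(s["zb"],s["zb"]+.016):
        q=np.array([proj("wrist",[s["x"]+dx+.024*np.cos(a),s["y"]+.024*np.sin(a),z],p) for a in t])
        print(dx,z,"L,R,T in crop",(q[:,0].min()-50)*2,(q[:,0].max()-50)*2,(q[:,1].min()-100)*2)
```

```text
[ 154  188   63   63 3015] [184.8511 219.2408]
lid [ 0.5382 -0.1617  0.0269] 0.000411288591005466
knob [ 0.5364 -0.1603] [-0.001  -0.0178] [-0.0181  0.0029]
-0.004 0.153 L,R,T in crop 376.03528429856476 523.1372366139176 183.3653886764019
-0.004 0.16899999999999998 L,R,T in crop 370.36895111550444 528.6824046744412 196.6443383688221
0 0.153 L,R,T in crop 377.2797928274621 523.483137328646 195.62297367839625
0 0.16899999999999998 L,R,T in crop 371.77145068987295 528.9898625169998 209.8252389987698
0.004 0.153 L,R,T in crop 378.5242063099432 523.8101594226772 207.75765251916096
0.004 0.16899999999999998 L,R,T in crop 373.1729010543877 529.2753298742989 222.85180770334136
```

Request:
carry_out:
  steps:
    - [[-0.15,-2.5,0,0,0,0],[-0.3,-5,0,0,0,0],[-0.4,-6.5,0,0,0,0],[-0.5,-7.3,0,0,0,0],[-0.5,-7.3,1,0,0,0],[-0.5,-7.3,2,0,0,0],[-0.5,-7.3,2.8,0,0,0],[-0.5,-7.3,2.8,0,0,0],[-0.5,-7.3,2.8,0,0,0],[-0.5,-7.3,2.8,0,0,0]]

```text
time: 5.7
ee_pos: [0.5372, -0.1624, 0.1615]
eef_rot: [0.032, 0.999, 0.0, -0.0]
ft_force: [-0.1, -0.2, -1.5]
width: 0.0258
grip_force: 44.7
```

Run:
```python
from h import *
np.set_printoptions(precision=4,suppress=True)
s=r.read_state();print(s["ee_pos"],R.from_quat(s["eef_rot"]).as_matrix(),s["width"],s["ft_force"])
p=r.camera_params("wrist");np.savez("pics/w3",**p,ee=s["ee_pos"])
im=cv2.cvtColor(r.camera("wrist"),cv2.COLOR_RGB2BGR);cv2.imwrite("pics/w3.png",im)
u=proj("wrist",[*s["ee_pos"][:2],.117],p);print(u)
x,y=int(u[0])-50,int(u[1])-50;print("crop origin",x,y)
cv2.imwrite("pics/w3b.png",cv2.resize(cv2.convertScaleAbs(im[y:y+75,x:x+100],alpha=1.4,beta=15),(800,600),interpolation=cv2.INTER_CUBIC))
```

```text
[ 0.5372 -0.1624  0.1615] [[-0.9979  0.0648 -0.    ]
 [ 0.0648  0.9979  0.0002]
 [ 0.      0.0002 -1.    ]] 0.025760823178066074 [-0.0755 -0.176  -1.5004]
(np.float64(275.2331273750838), np.float64(228.98228651165337))
crop origin 225 178
```

View pics/w3b.png

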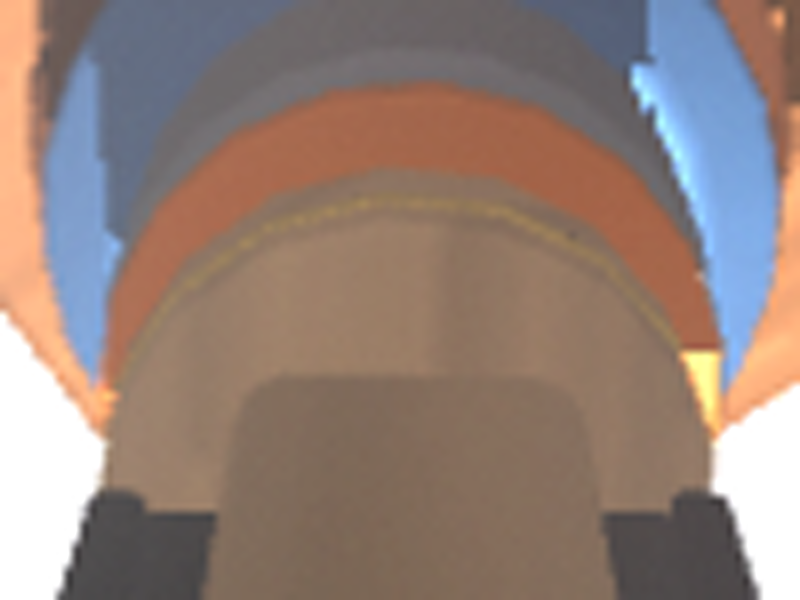

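```bash
cat > fit.py <<'E'
import sys
from h import *
from scipy.optimize import least_squares
np.set_printoptions(precision=4,suppress=True)
tag=sys.argv[1]; p=dict(np.load(f"pics/{tag}.npz"));ee=p["ee"];im=cv2.imread(f"pics/{tag}.png")
hsv=cv2.cvtColor(im,cv2.COLOR_BGR2HSV).astype(float)
lid,foot=[],[]
zb=ee[2]-.0365
t=np.linspace(np.pi*.5,1.5*np.pi,400)
def top(c,rad,zs,u):
    v=[]
    for z in zs:
        q=np.array([proj("wrist",[c[0]+rad*np.cos(a),c[1]+rad*np.sin(a),z],p) for a in t])
        o=np.argsort(q[:,0]);v.append(np.interp(u,q[o,0],q[o,1],left=1e3,right=1e3))
    return np.min(v,0)
zl=float(sys.argv[2])   # flange underside
for u in range(245,307):
    col=hsv[170:240,u]; S=col[:,1]; ok=(col[:,0]<14)&(S>120)&(col[:,2]>50)
    i=np.flatnonzero(ok)
    if len(i)<4: continue
    # longest run
    runs=np.split(i,np.flatnonzero(np.diff(i)>1)+1); g=max(runs,key=len)
    lid.append((u,170+g[0]-.5)); foot.append((u,170+g[-1]+.5))
lid,foot=np.array(lid),np.array(foot)
for nm,d,rad,zs in(("lid",lid,.0275,(zl,zl+.005)),("foot",foot,.024,(zb,zb+.016))):
    f=least_squares(lambda a:top(a,rad,zs,d[:,0])-d[:,1],ee[:2],loss="soft_l1",f_scale=.4,diff_step=1e-3)
    print(nm,len(d),f.x,f.x-ee[:2],"rms px",np.sqrt(np.mean(f.fun**2)))
E
python3 fit.py w3 .107
```

```text
lid 62 [ 0.5388 -0.162 ] [0.0016 0.0004] rms px 0.3427380731087556
foot 62 [ 0.5377 -0.1624] [0.0005 0.    ] rms px 0.40707948969175545
```

Request:
carry_out:
  steps:
    - [[-0.11,0.04,0,0,0,0],[-0.11,0.04,0.3,0,0,0],[-0.11,0.04,0.5,0,0,0],[-0.11,0.04,0.7,0,0,0],[-0.11,0.04,0.8,0,0,0],[-0.11,0.04,0.9,0,0,0],[-0.11,0.04,1.0,0,0,0],[-0.11,0.04,1.0,0,0,0],[-0.11,0.04,1.0,0,0,0]]
  hand: 1
  squeeze: 60

```text
time: 6.5
ee_pos: [0.5381, -0.1627, 0.1515]
eef_rot: [0.033, 0.999, 0.0, -0.0]
ft_force: [0.7, 0.5, -1.8]
width: 0.0257
grip_force: 59.6
```

```bash
python3 - <<'E'
from h import *
s=r.read_state();print(s["ee_pos"],s["ft_force"],s["torque"],s["time"])
p=r.camera_params("wrist");np.savez("pics/w4",**p,ee=s["ee_pos"])
im=cv2.cvtColor(r.camera("wrist"),cv2.COLOR_RGB2BGR);cv2.imwrite("pics/w4.png",im)
E
python3 fit.py w4 .107
```

```text
[ 0.53810302 -0.16273123  0.15147719] [ 0.67377208  0.48991283 -1.80278443] [ 0.06247454 -0.00694737 -0.00549709] 6.5
lid 62 [ 0.5388 -0.162 ] [0.0007 0.0008] rms px 0.32591616958788694
foot 62 [ 0.5386 -0.1627] [ 0.0005 -0.    ] rms px 0.40519080894050313
```

Request:
carry_out:
  steps:
    - [[-0.02,0.06,0,0,0,0],[-0.02,0.06,0.1,0,0,0],[-0.02,0.06,0.2,0,0,0],[-0.02,0.06,0.3,0,0,0],[-0.02,0.06,0.4,0,0,0],[-0.02,0.06,0.5,0,0,0],[-0.02,0.06,0.6,0,0,0],[-0.02,0.06,0.6,0,0,0],[-0.02,0.06,0.6,0,0,0],[-0.02,0.06,0.6,0,0,0]]

```text
time: 7.38
ee_pos: [0.5388, -0.1623, 0.146]
eef_rot: [0.033, 0.999, 0.0, 0.001]
ft_force: [-0.5, 0.8, 5.3]
width: 0.0257
grip_force: 59.6
```

Request:
carry_out:
  steps:
    - [[0,0,0.05,0,0,0],[0,0,0.1,0,0,0],[0,0,0.15,0,0,0],[0,0,0.2,0,0,0],[0,0,0.2,0,0,0],[0,0,0.2,0,0,0]]

```text
time: 7.88
ee_pos: [0.5391, -0.1623, 0.1445]
eef_rot: [0.033, 0.999, 0.0, 0.001]
ft_force: [-2.4, 0.3, 7.7]
width: 0.025
grip_force: 59.6
```

Request:
carry_out:
  steps:
    - [[0,0,0.05,0,0,0],[0,0,0.1,0,0,0],[0,0,0.15,0,0,0],[0,0,0.15,0,0,0],[0,0,0.15,0,0,0]]

```text
time: 8.3
ee_pos: [0.5379, -0.162, 0.1414]
eef_rot: [0.033, 0.999, 0.0, -0.001]
ft_force: [-0.1, -0.4, -1.8]
width: 0.0257
grip_force: 59.6
```

```bash
python3 - <<'E'
from h import *
s=r.read_state();print(s["ee_pos"],s["ft_force"],s["torque"],R.from_quat(s["eef_rot"]).as_matrix())
p=r.camera_params("wrist");np.savez("pics/w5",**p,ee=s["ee_pos"])
im=cv2.cvtColor(r.camera("wrist"),cv2.COLOR_RGB2BGR);cv2.imwrite("pics/w5.png",im)
E
python3 fit.py w5 .103
```

```text
[ 0.53794963 -0.16196184  0.14142931] [-0.1172241  -0.35465246 -1.76163515] [0.01148092 0.01229773 0.06045227] [[-9.97838554e-01  6.57047397e-02 -1.05269669e-03]
 [ 6.57045975e-02  9.97839104e-01  1.69179516e-04]
 [ 1.06153782e-03  9.96468314e-05 -9.99999432e-01]]
lid 62 [ 0.5377 -0.1617] [-0.0003  0.0003] rms px 0.3903960722609092
foot 62 [ 0.5384 -0.162 ] [ 0.0005 -0.0001] rms px 0.4099423299910136
```

Request:
carry_out:
  steps:
    - [[0,0,0.05,0,0,0],[0,0,0.1,0,0,0],[0,0,0.15,0,0,0],[0,0,0.15,0,0,0],[0,0,0.15,0,0,0]]

```text
time: 8.77
ee_pos: [0.5383, -0.1621, 0.1404]
eef_rot: [0.033, 0.999, 0.0, -0.0]
ft_force: [-0.3, -0.5, -2.6]
width: 0.0256
grip_force: 59.6
```

Request:
carry_out:
  steps:
    - [[0,0,0.03,0,0,0],[0,0,0.06,0,0,0],[0,0,0.09,0,0,0],[0,0,0.12,0,0,0],[0,0,0.12,0,0,0],[0,0,0.12,0,0,0]]

```text
time: 9.27
ee_pos: [0.5384, -0.1621, 0.1395]
eef_rot: [0.033, 0.999, 0.0, 0.0]
ft_force: [0.3, -0.0, -1.1]
width: 0.0258
grip_force: 59.6
```

Request:
carry_out:
  steps:
    - [[0,0,0.03,0,0,0],[0,0,0.06,0,0,0],[0,0,0.06,0,0,0],[0,0,0.06,0,0,0]]

```text
time: 9.6
ee_pos: [0.5385, -0.1622, 0.1394]
eef_rot: [0.033, 0.999, 0.0, 0.0]
ft_force: [-3.5, 0.9, 6.5]
width: 0.0258
grip_force: 59.6
```

Request:
carry_out:
  steps:
    - [[0,0,0.02,0,0,0],[0,0,0.04,0,0,0],[0,0,0.04,0,0,0],[0,0,0.04,0,0,0]]

```text
time: 9.93
ee_pos: [0.5385, -0.1622, 0.1394]
eef_rot: [0.033, 0.999, 0.0, 0.0]
ft_force: [-4.1, 1.1, 10.4]
width: 0.0257
grip_force: 59.6
```

Request:
carry_out:
  steps:
    - [[0,0,0.02,0,0,0],[0,0,0.04,0,0,0],[0,0,0.06,0,0,0],[0,0,0.06,0,0,0],[0,0,0.06,0,0,0],[0,0,0.06,0,0,0]]

```text
time: 10.43
ee_pos: [0.5386, -0.1622, 0.1393]
eef_rot: [0.033, 0.999, 0.0, 0.0]
ft_force: [-7.5, 2.4, 16.0]
width: 0.0255
grip_force: 59.6
```

Request:
carry_out:
  steps:
    - [[0,0,0,0,0,0],[0,0,0,0,0,0],[0,0,0,0,0,0],[0,0,0,0,0,0],[0,0,0,0,0,0],[0,0,0,0,0,0],[0,0,0,0,0,0],[0,0,0,0,0,0]]

```text
time: 11.1
ee_pos: [0.5385, -0.1622, 0.1393]
eef_rot: [0.033, 0.999, 0.0, 0.0]
ft_force: [-6.5, 2.6, 16.8]
width: 0.0256
grip_force: 59.6
```

Request:
carry_out:
  steps:
    - [[0,0,0,0,0,0],[0,0,0,0,0,0],[0,0,0,0,0,0],[0,0,0,0,0,0],[0,0,0,0,0,0],[0,0,0,0,0,0],[0,0,0,0,0,0],[0,0,0,0,0,0]]

```text
time: 11.77
ee_pos: [0.5385, -0.1622, 0.1393]
eef_rot: [0.033, 0.999, 0.0, 0.0]
ft_force: [-7.6, 2.6, 16.0]
width: 0.0258
grip_force: 59.6
```

```bash
python3 - <<'E'
from h import *
s=r.read_state();print(s["ee_pos"],s["ft_force"],s["torque"],R.from_quat(s["eef_rot"]).as_matrix())
p=r.camera_params("wrist");np.savez("pics/w6",**p,ee=s["ee_pos"])
im=cv2.cvtColor(r.camera("wrist"),cv2.COLOR_RGB2BGR);cv2.imwrite("pics/w6.png",im)
cv2.imwrite("pics/w6b.png",cv2.resize(cv2.convertScaleAbs(im[170:260,215:335],alpha=1.4,beta=15),(800,600),interpolation=cv2.INTER_CUBIC))
E
python3 fit.py w6 .098
```

```text
[ 0.53853941 -0.16222814  0.13932325] [-7.64712196  2.62280461 15.9683449 ] [0.74315356 1.81601682 0.02150985] [[-9.97819158e-01  6.60012392e-02  8.73748250e-04]
 [ 6.60020709e-02  9.97819024e-01  9.59892313e-04]
 [-8.08488544e-04  1.01546813e-03 -9.99999158e-01]]
lid 62 [ 0.5388 -0.1618] [0.0003 0.0005] rms px 0.39418644249174273
foot 62 [ 0.539  -0.1622] [0.0005 0.    ] rms px 0.3708783288906938
```

View pics/w6b.png

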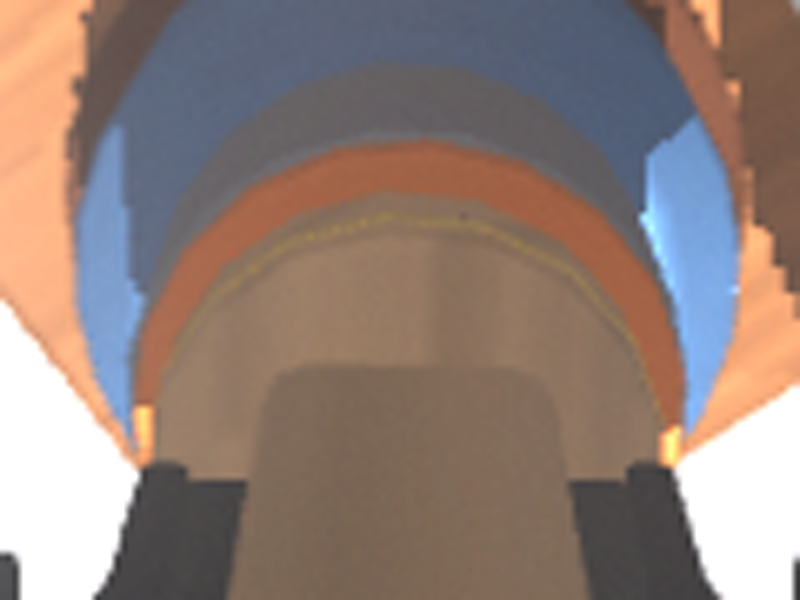

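Lid is seated: the flange sits flush on the collar in the image, centred on the foot, and about 20 N was held for 1.3 s. Now I'll return the press.

Request:
carry_out:
  steps:
    - [[0,0,-0.2,0,0,0],[0,0,-0.6,0,0,0],[0,0,-1.5,0,0,0],[0,0,-3.5,0,0,0],[0,0,-5.5,0,0,0],[-0.2,2,-6,0,0,0],[-0.6,5.5,-6,0,0,0],[-1,9,-6,0,0,0],[-1.4,12.5,-6,0,0,0],[-1.8,16,-6,0,0,0],[-2.2,19.5,-6,0,0,0],[-2.4,22.5,-6,0,0,0],[-2.6,24,-6,0,0,0],[-2.6,24.5,-6,0,0,0],[-2.6,24.5,-6,0,0,0],[-2.6,24.5,-6,0,0,0]]

```text
time: 13.15
ee_pos: [0.5804, 0.0789, 0.1979]
eef_rot: [0.034, 0.999, -0.0, 0.0]
ft_force: [-0.2, -0.1, -2.3]
width: 0.0253
grip_force: 59.6
```

Run:
```python
from h import *
np.set_printoptions(precision=4,suppress=True)
s=r.read_state();print(s["ee_pos"],s["width"],s["ft_force"],delta([.580,.082,.0425]))
p=r.camera_params("wrist")
im=cv2.cvtColor(r.camera("wrist"),cv2.COLOR_RGB2BGR);cv2.imwrite("pics/w7.png",im)
k=proj("wrist",[.5385,-.162,.103],p);print(k)
a=cv2.resize(im[110:260,int(max(k[0]-60,0)):int(max(k[0]-60,0))+120],(320,400)); b=cv2.resize(im[110:260,200:350],(400,400))
cv2.imwrite("pics/w7b.png",np.hstack([a,b]))
```

```text
[0.5804 0.0789 0.1979] 0.02528771648701193 [-0.2466 -0.0563 -2.2893] [ 0.0668  0.3183 15.5411]
(np.float64(32.030506284022465), np.float64(182.90475196846316))
```

View pics/w7b.png

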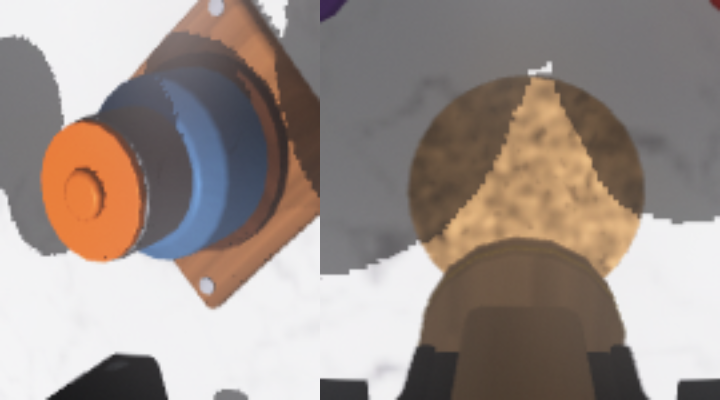

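The lid sits flush on its collar (left half) and the press hangs upright over the cork coaster (right half). Next I lower it.

Request:
carry_out:
  steps:
    - [[0,0.25,3,0,0,0],[0,0.25,6.5,0,0,0],[0,0.25,10,0,0,0],[0,0.25,12.5,0,0,0],[0,0.25,14,0,0,0],[0,0.25,14.8,0,0,0],[0,0.25,15.2,0,0,0],[0,0.25,15.3,0,0,0],[0,0.25,15.4,0,0,0],[0,0.25,15.5,0,0,0],[0,0.25,15.5,0,0,0],[0,0.25,15.5,0,0,0]]

```text
time: 14.2
ee_pos: [0.581, 0.0832, 0.0434]
eef_rot: [0.033, 0.999, 0.0, 0.001]
ft_force: [0.2, -0.2, -2.3]
width: 0.0252
grip_force: 59.6
```

Not in contact yet, so I'll go down a little more.

Request:
carry_out:
  steps:
    - [[0,0,0.03,0,0,0],[0,0,0.06,0,0,0],[0,0,0.09,0,0,0],[0,0,0.12,0,0,0],[0,0,0.12,0,0,0],[0,0,0.12,0,0,0]]

```text
time: 14.7
ee_pos: [0.5809, 0.0832, 0.0424]
eef_rot: [0.033, 0.999, 0.0, 0.0]
ft_force: [-2.9, -0.8, 7.7]
width: 0.0257
grip_force: 59.6
```

Request:
carry_out:
  steps:
    - [[0,0,-0.04,0,0,0],[0,0,-0.06,0,0,0],[0,0,-0.06,0,0,0]]

```text
time: 14.95
ee_pos: [0.5808, 0.0832, 0.0424]
eef_rot: [0.033, 0.999, 0.0, 0.0]
ft_force: [-2.0, -0.1, 4.0]
width: 0.0255
grip_force: 59.6
```

Request:
carry_out:
  steps:
    - [[0,0,0,0,0,0],[0,0,0,0,0,0],[0,0,0,0,0,0],[0,0,0,0,0,0],[0,0,0,0,0,0],[0,0,0,0,0,0],[0,0,0,0,0,0],[0,0,0,0,0,0],[0,0,0,0,0,0],[0,0,0,0,0,0],[0,0,0,0,0,0],[0,0,0,0,0,0]]
  hand: -1

```text
time: 15.95
ee_pos: [0.5806, 0.0832, 0.0422]
eef_rot: [0.033, 0.999, 0.0, 0.0]
ft_force: [-0.2, 0.0, -1.3]
width: 0.0864
grip_force: 0.0
```

Request:
carry_out:
  steps:
    - [[0,0,-1,0,0,0],[0,0,-3,0,0,0],[0,0,-6,0,0,0],[0,0,-9,0,0,0],[0,0,-12,0,0,0],[0,0,-15,0,0,0],[0,0,-17,0,0,0],[0,0,-17,0,0,0],[0,0,-17,0,0,0],[0,0,-17,0,0,0]]

```text
time: 16.78
ee_pos: [0.5802, 0.0831, 0.2118]
eef_rot: [0.033, 0.999, 0.0, -0.0]
ft_force: [0.4, 1.0, 0.4]
width: 0.0871
grip_force: 0.0
```

Run:
```python
from h import *
s=r.read_state();print(s["ee_pos"],s["width"],s["ft_force"])
p=r.camera_params("wrist");im=cv2.cvtColor(r.camera("wrist"),cv2.COLOR_RGB2BGR)
print(proj("wrist",[.581,.0832,.076],p),proj("wrist",[.5792,.08,.006],p))
cv2.imwrite("pics/w8b.png",cv2.resize(im[100:400],(800,429)))
```

```text
[0.58020729 0.08310519 0.21181359] 0.08705580171103124 [0.36145985 0.9736313  0.43146025]
(np.float64(275.4743643384972), np.float64(195.93949855503658)) (np.float64(272.5915258567285), np.float64(179.24885737714922))
```

View pics/w8b.png

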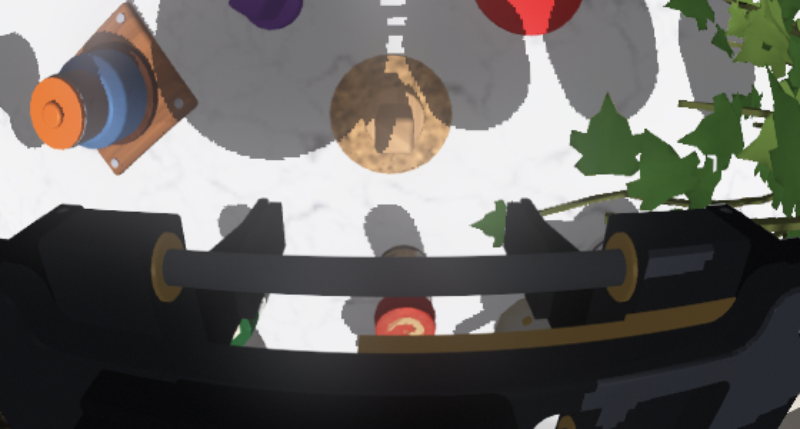

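The press stands upright near the coaster's centre at (395,125), the lid is home at (55,112), and the gripper is clear. Handing in.

```bash
python3 -c "
from bench import r
print(r.close_job())"
```

```text
the job is handed in; nothing more can be done
None
```

The lid clicked home flush on the collar and was held at about 20 N (wrist reading) for over 1.3 s; the press is back upright on the cork coaster, released, and the job is handed in (no verdict was returned).

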